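Hang the washed L-plate level on the drying pin

ROBOT

A 6-joint arm with a two-finger parallel gripper is mounted at the origin on the work surface. World frame = base frame: x ahead of the robot, y to its left, z up, the work surface at z = 0. Lengths are in mm, angles in rad, forces in N, time in s.
With the tool pointing down it reaches from about 350 to 950 mm from the base axis. Payload 17.4 kg.
Tool frame: the origin (TCP) lies between the finger pads; the fingertips stand 11 mm ahead of it and the grasp point (between the pads) lies 8 mm behind it; z points along the fingers, y is the line along which they close (so a half turn about z gives the same grasp; the last joint's range is limited). The gripper opens to 93 mm and grips with 3 to 60 N. Pads are 15 mm wide; open, the fingers measure 128 mm over their backs; the gripper's body (75 mm by 188 mm) begins 65 mm behind the grasp point.
Start: joints at [-1.16, 0.116, 1.442, -0, 1.584, -0.038], TCP at [292.864, -608.164, 229.646] pointing down, gripper open.
Joint ranges: [-2.83, 2.83], [-0.83, 2.19], [0.07, 2.5], [-1.14, 4.28], [0.01, 3], [-2.97, 2.97]. Speed limits (rad/s): [1.89, 1.89, 2.22, 3.14, 3.14, 3.14].

INTERFACE

Orientations are given as a unit quaternion [w, x, y, z].
In Python, from rig import bot gives the robot as it stands.
- The arm moves only by the tool move_arm, never from a script. Its argument "deltas" is a list of rows, each a list of 3 entries, a list of its own where there are three numbers: the opening, from 0 (shut) to 1 (fully open), then the shift along the tool's x, y, z in m, then the turn about the tool's z in rad. In form: [[gripper, [tx, ty, tz], twist], ...]. A call has exactly 8 rows; each row is the pose to reach, as a shift and turn from the pose commanded when the call began, along the tool's axes at that moment; what a row does not reach only later rows make up. A row lasts 1/10 s, in which the tool goes at most 50 mm and 8.59 degrees, less where a joint would pass 70% of its speed; a pose out of reach is approached as far as the arm can. A call with a gripper value outside its range is refused whole. The fingers move at their own pace and stop on an object; "grip_force" is the grip in N (left out, the last holds). Time passes only in rows, so rows that repeat a pose let the fingers close, or fill a call up. It gives the time, the measured TCP pose, the force, the opening and the grip force at its end, in the units of the state.
- bot.get_state(): the state, without advancing time (a new reading comes with each control period).
- bot.capture(name): name is "scene" or "top" or "wrist"; returns a dict with "pixels" (384x512x3 uint8, red, green, blue), "K" (3x3 intrinsics, pixels), "k1" (the pictures are not rectified: a ray, as slopes to the right and down, at radius r is drawn at 1 + k1 r^2 times it, then the intrinsics apply), "view" (4x4, takes a point from world to camera coordinates). Camera axes: x right, y down, z forward; pixel columns grow to the right and rows downward; lengths in mm; the calibration is good to about 2 mm. A picture is of the moment at which its call begins. There is no depth.
- bot.job_done(): hands the job in; it is judged then, once.
The state is a dict: "t": time; "qpos": joint angles; "joint_vel": joint speeds; "joint_efforts": joint torques, N m; "eef_pos": TCP position; "tool_rot": TCP orientation; "force": force on the tool from outside, world axes, zero at the start; "ft_torque": the same for the moment, N m; "width": finger opening in mm; "gripper_force": force on a finger pad.
Only numpy, scipy, OpenCV 4.12 (cv2) and the standard library are available. Lean on these libraries where they do the work, as an engineer would, in place of code of your own. Each camera call takes 0.05 s, during which the arm holds its last target. There are 200 camera calls.

TASK

Take the L-shaped aluminium plate out of the wash rack and thread it onto the drying stand's pin by the one of its four holes that lets it hang level, with its long bottom edge horizontal. Gently push it back along the pin until the sliding collar is fully home against its clamp on the post, then leave the plate hanging there by itself, level and still. Do not bend the pin (it takes no more than about 25 N), and leave the other plates and things on the bench where they are.

Things in the scene. Friction and masses are not known exactly. Their poses are not given: they have to be found in the camera images.
- l_plate: Flat L of bare aluminium, evenly 6 mm thick, about 0.17 kg. Origin: middle of its bottom edge; x = thickness, y = length, z up. Outline: strip y -75 to 75, z 0 to 36 mm; on it an upright part y -15 to 75, z 36 to 90 mm. Four 10 mm through holes in a row at z 78 mm, y -4, 14, 32, 50 mm. Stands in a rack slot. Pinch its top edge from above, clear of the hole used (the pin comes through).
- hole_a (a point): Centre of the hole at y -4 mm, z 78 mm of the L-plate, axes as the plate's.
- hole_b (a point): Centre of the hole at y +14 mm, z 78 mm of the L-plate, axes as the plate's.
- hole_c (a point): Centre of the hole at y +32 mm, z 78 mm of the L-plate, axes as the plate's.
- hole_d (a point): Centre of the hole at y +50 mm, z 78 mm of the L-plate, axes as the plate's.
- stand: Fixed drying stand: white drip tray 160 x 190 x 14 mm, square steel post 16 mm wide, 196 mm high. Origin on the bench under the post's centre. A small dark clamp on the post holds a level, flat-ended steel pin, 8 mm thick and 90 mm long, that points along the stand's -x (towards the robot). The pin bends if the plate is pressed on the stand with more than about 25 N.
- mount (a point): Nominal root of the pin, on the clamp's front face (stand x -9 mm, y 0, z 170 mm); axes as the stand's. The clamp was set by hand: the pin's true axis, parallel to x, lies up to 4 mm to either side of this point and up to 4 mm above or below it. That offset is not measured: find it by touch. The pin's end is 90 mm out along -x.
- collar (a joint): Black rubber collar on the pin, 16 mm long, flange 22 mm across; slides with about 4 N of friction and stays where left. Value: distance (m) out from home; 0 = home, against the clamp, a hard stop; starts 12 to 25 mm out. At home its front lies 16 mm from mount's plane (a plate against it: mid-plane 19 mm). The reading is too rough to stop by: feel for the stop.
- rack: Fixed white wash rack, base 170 x 130 mm and 10 mm high, with three slots across its x at x -55, 0 and +55 mm. Origin under its centre. Each slot is 8 mm wide between walls 110 mm long (along y) that rise to 34 mm above the bench; plates stand on the base at 10 mm, with the rack's axes.
- cover_plate: Plain rectangular aluminium plate with three dark slits, 6 x 110 x 60 mm, standing in another slot of the rack. Origin: middle of its underside. Leave alone.
- low_plate: Low rectangular aluminium plate, 6 x 130 x 48 mm, standing in another slot of the rack. Origin: middle of its underside. Leave alone.
- bottle: White plastic bottle, 72 mm across, 150 mm high; origin under its centre. Leave alone.
- jar: Small amber jar, 48 mm across, 60 mm high; origin under its centre. Leave alone.
- beaker: Glass beaker, 70 mm across, 80 mm high; origin under its centre. Leave alone.
- drive: Flat steel disk drive, 100 x 70 x 12 mm; origin under its centre. Leave alone.
- screwdriver: Screwdriver with a red handle, about 200 mm long, lying on the bench. Leave alone.

How it is judged (in metres and radians):
On the way, in this order (a step that is already met when the one before it is completed fails the run):
1. the L-plate is lifted clear of the rack (z of l_plate in the frame of rack above 0.06 m and not (contact force between l_plate and rack above 0.05 N)), for 0.2 s.
2. the pin is through one of the plate's holes and the collar is pushed home with it (((y of hole_a in the frame of mount between -0.008 and 0.008 m and z of hole_a in the frame of mount between -0.008 and 0.008 m and x of hole_a in the frame of mount between -0.03 and -0.012 m) or (y of hole_b in the frame of mount between -0.008 and 0.008 m and z of hole_b in the frame of mount between -0.008 and 0.008 m and x of hole_b in the frame of mount between -0.03 and -0.012 m) or (y of hole_c in the frame of mount between -0.008 and 0.008 m and z of hole_c in the frame of mount between -0.008 and 0.008 m and x of hole_c in the frame of mount between -0.03 and -0.012 m) or (y of hole_d in the frame of mount between -0.008 and 0.008 m and z of hole_d in the frame of mount between -0.008 and 0.008 m and x of hole_d in the frame of mount between -0.03 and -0.012 m)) and value of joint collar below 0.003 m), for 0.1 s.
At the end, for the whole second after the job is handed in: The L-plate hangs at rest on the pin by a hole (hole centre within 8 mm of the pin's nominal axis sideways and in height, plate's mid-plane 12 to 30 mm from the clamp's face, the stand carrying it), level and upright within 0.09 rad (5 degrees); the collar is home within 3 mm (all of step 2 and angle between l_plate's own z axis and vertical below 0.09 rad and linear speed of l_plate below 0.02 m/s and angular speed of l_plate below 0.1 rad/s and contact force between l_plate and stand above 0.4 N); the robot touches nothing.
It fails at once if the plate is pressed on the drying stand (pin, collar, post, tray) with more than 25 N (contact force between l_plate and stand above 25 N).
It fails at once if another plate is shifted more than 20 mm, or another thing on the bench more than 30 mm (distance of any of bottle, jar, beaker, drive, screwdriver from where it was at the start of the episode above 0.03 m or distance of any of cover_plate, low_plate from where it was at the start of the episode above 0.02 m).
It also fails if it takes over 64 s, if anything falls off the work surface, if the arm or the gripper's body presses on something with over 40 N, if the wrist force passes 120 N, or if a joint passes its speed limit or range.

## Working session

There is one attempt and no reset: what is moved stays moved. The work goes in short steps, Python scripts to look and compute and a tool call to move; the robot and the scene stay as the last step left them, time stands still between calls to the robot, and variables do not carry over. Pictures are saved under pics/ and viewed, at most 10 in all, crops included, and the job is handed in when it is done.

Besides the shell and the picture viewer there is one more tool, called after "Call:" as name(argument=value, ...), one argument or row to a line, values as JSON. move_arm: Moves the arm, as the interface text tells. Its arguments: {"type":"object","properties":{"deltas":{"type":"array"},"grip_force":{"type":"number"}},"required":["deltas"]}

```bash
ls; mkdir -p pics; cat > h.py <<'E'
import numpy as np, cv2
from rig import bot
def cap(n):
    c=bot.capture(n); 
    for k in("K","view"): c[k]=np.array(c[k],float)
    return c
def ray(c,u,v):
    K=c["K"]; d=np.array([(u-K[0,2])/K[0,0],(v-K[1,2])/K[1,1]])
    s=d.copy()
    for _ in range(20): s=d/(1+c["k1"]*(s@s))
    R=c["view"][:3,:3];t=c["view"][:3,3]
    r=R.T@np.array([s[0],s[1],1.]); return -R.T@t, r/np.linalg.norm(r)
def onz(c,u,v,z):
    o,d=ray(c,u,v); return o+d*(z-o[2])/d[2]
def onx(c,u,v,x):
    o,d=ray(c,u,v); return o+d*(x-o[0])/d[0]
def proj(c,p):
    q=c["view"][:3,:3]@np.array(p,float)+c["view"][:3,3]; s=q[:2]/q[2]; s=s*(1+c["k1"]*(s@s))
    return s*[c["K"][0,0],c["K"][1,1]]+[c["K"][0,2],c["K"][1,2]]
def tri(c1,p1,c2,p2):
    o1,d1=ray(c1,*p1);o2,d2=ray(c2,*p2)
    s=np.linalg.lstsq(np.c_[d1,-d2],o2-o1,rcond=None)[0]
    a=o1+d1*s[0];b=o2+d2*s[1]; return (a+b)/2,np.linalg.norm(a-b)
E
python3 - <<'E'
from h import *
import pickle
a=cap("scene");b=cap("top");pickle.dump((a,b),open("ab.pkl","wb"))
for n,c in(("scene",a),("top",b)):
    cv2.imwrite(f"pics/{n}0.png",cv2.resize(c["pixels"][:,:,::-1],(800,600),interpolation=cv2.INTER_CUBIC))
    print(n,-c["view"][:3,:3].T@c["view"][:3,3],c["k1"],c["K"].tolist(),c["view"][:3,:3].round(2).tolist())
print(bot.get_state())
E
```

```text
pics
scene [1066.64362237 -519.58641643  776.45752999] 0.017090263692407633 [[368.369183318149, 0.0, 256.6197605113082], [0.0, 368.369183318149, 189.2998382127494], [0.0, 0.0, 1.0]] [[0.7, 0.71, 0.01], [0.48, -0.47, -0.74], [-0.52, 0.53, -0.68]]
top [ 353.77910351    9.81126638 1647.37091872] -0.10545772421187752 [[445.44510444624046, 0.0, 261.52851166139305], [0.0, 445.44510444624046, 186.70334761997427], [0.0, 0.0, 1.0]] [[0.02, -1.0, 0.0], [-0.99, -0.02, -0.14], [0.14, -0.0, -0.99]]
{'t': 0.1, 'qpos': array([-1.15982568e+00,  1.16418730e-01,  1.44217025e+00,  8.66107010e-06,
        1.58400554e+00, -3.78488200e-02]), 'joint_vel': array([ 0.00036007, -0.00217001, -0.00353774, -0.00027983, -0.00171462,
        0.00044137]), 'joint_efforts': array([ 1.97808025e-03, -7.22889590e+01, -6.23865008e+01,  7.82001531e-02,
        2.27354042e-02, -7.51944845e-05]), 'eef_pos': array([ 292.78235944, -608.01319843,  229.00952445]), 'tool_rot': array([-4.93044723e-04,  9.74925495e-01,  2.22530958e-01, -8.86584458e-05]), 'force': array([-0.02704722, -0.15079069, -0.02427066]), 'ft_torque': array([-0.00403364, -0.05932422, -0.00202376]), 'gripper_force': 0.0, 'width': 92.99255226631644}
```

View pics/scene0.png

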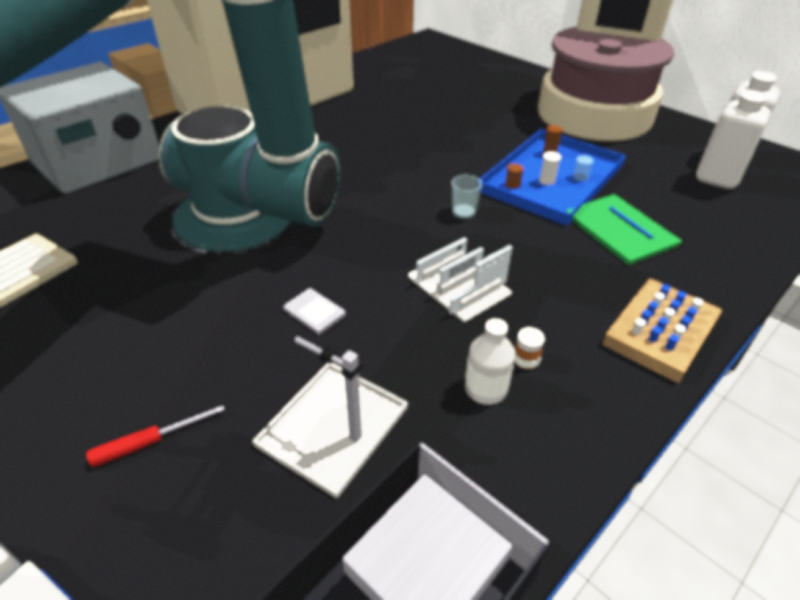

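View pics/top0.png

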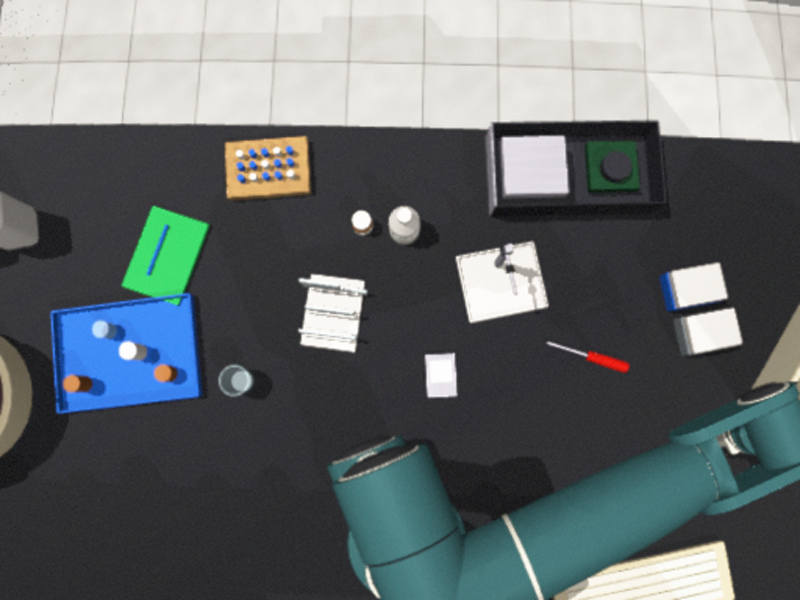

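The scene picture shows the rack at about (460,278), the stand tray at (330,428) and the post top at (350,358). In the top picture the rack is at (333,313) and the tray at (503,282), with a tall plate in the rack's far slot. Next I'll measure the outlines and zoom in.

```bash
python3 - <<'E'
from h import *
import pickle
a,b=pickle.load(open("ab.pkl","rb"))
def quad(c,x0,x1,y0,y1,z,thr):
    g=c["pixels"][y0:y1,x0:x1].min(2); m=(g>thr).astype(np.uint8)
    n,l,s,ce=cv2.connectedComponentsWithStats(m); i=1+s[1:,4].argmax()
    pts=np.argwhere(l==i)[:,::-1]+[x0,y0]
    w=np.array([onz(c,*p,z)[:2] for p in pts]).astype(np.float32)
    r=cv2.minAreaRect(w); print(r,cv2.boxPoints(r).round(0).tolist(),s[i,4])
quad(b,185,240,168,232,10,110)
quad(b,285,360,148,212,14,150)
quad(a,155,265,228,320,14,150)
A=cv2.resize(a["pixels"][145:210,255:335],None,fx=5,fy=5,interpolation=cv2.INTER_CUBIC)
B=cv2.resize(b["pixels"][170:230,185:240],None,fx=5,fy=5,interpolation=cv2.INTER_CUBIC)
C=cv2.resize(a["pixels"][205:320,155:265],None,fx=3,fy=3,interpolation=cv2.INTER_CUBIC)
o=np.zeros((600,800,3),np.uint8); A=A[:,:400];o[:A.shape[0],:A.shape[1]]=A
o[:B.shape[0],420:420+B.shape[1]]=B; C=C[:270];o[330:330+C.shape[0],:C.shape[1]]=C
D=cv2.resize(b["pixels"][148:212,285:360],None,fx=4,fy=4,interpolation=cv2.INTER_CUBIC)[:270]
o[330:330+D.shape[0],420:420+D.shape[1]]=D
cv2.imwrite("pics/z.png",o[:,:,::-1])
E
```

```text
((529.22509765625, 197.87591552734375), (163.86976623535156, 172.96983337402344), 83.67652893066406) [[434.0, 126.0], [606.0, 107.0], [624.0, 270.0], [452.0, 289.0]] 1686
((613.2239379882812, -211.30935668945312), (166.4014434814453, 191.5081024169922), 12.519497871398926) [[511.0, -136.0], [553.0, -323.0], [715.0, -287.0], [674.0, -100.0]] 2109
((610.4522705078125, -195.75706481933594), (165.4884490966797, 227.14852905273438), 12.73068904876709) [[505.0, -103.0], [555.0, -325.0], [716.0, -288.0], [666.0, -67.0]] 4196
```

View pics/z.png

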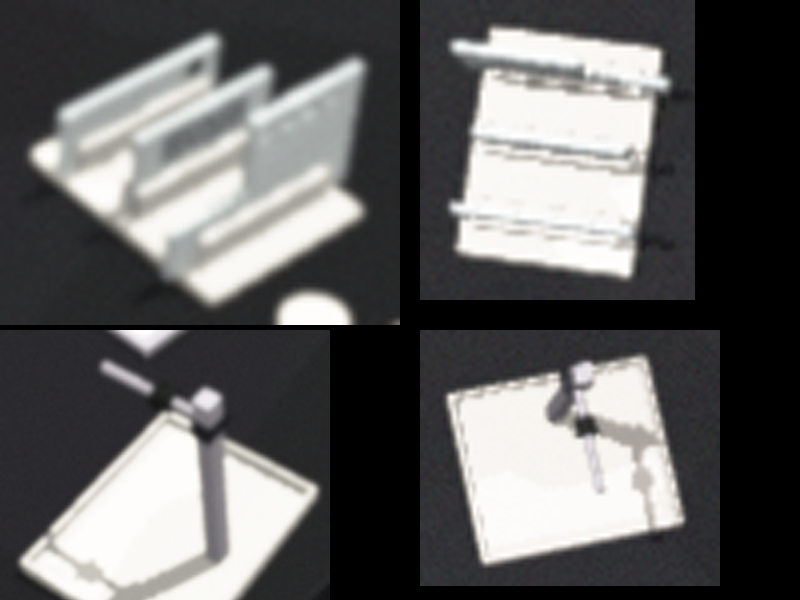

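The zoom shows the L-plate in the far slot, with its upright part on the image-right/+y side and its low arm nearest the camera. The pin tip is at scene px (190,217) and top px (330,188). The mass centre is at y ≈ 13.9 mm, so hole_b is the one to use.

```bash
cat >> h.py <<'E'
from scipy.spatial.transform import Rotation as Ro
def toolR(s):
    w,x,y,z=s["tool_rot"]; return Ro.from_quat([x,y,z,w]).as_matrix()
def delta(target,yaw=None):
    s=bot.get_state(); R=toolR(s); d=R.T@(np.array(target)-s["eef_pos"])
    y=np.arctan2(R[1,0],R[0,0])
    print("tcp",s["eef_pos"].round(1),"yaw",np.degrees(y).round(2),"d(tool mm)",d.round(1),"twist",None if yaw is None else round(-np.radians(yaw)+y,4),"F",s["force"].round(2),"w",s["width"],"t",s["t"])
E
python3 - <<'E'
from h import *
import pickle
a,b=pickle.load(open("ab.pkl","rb"))
print("rack corners",[onz(b,*p,10)[:2].round(0).tolist() for p in((227.6,225),(233,179.6),(199,175.6),(192.4,220))])
print("plate top",[t for t in(tri(a,(327,157.6),b,(192.,179.4)),tri(a,(305.4,169),b,(217.6,184)))])
print("on z100 scene",onz(a,327,157.6,100),onz(a,305.4,169,100)," top",onz(b,192,179.4,100),onz(b,217.6,184,100),onz(b,234.6,187,46))
print("pin tip",tri(a,(190,217.3),b,(330,188)),"z170",onz(a,190,217.3,170),onz(b,330,188,170))
print("post top",tri(a,(208/3+155,65/3+205),b,(325.5,158.5)),onz(b,325.5,158.5,196))
delta([575,200,260],83.7)
E
```

```text
rack corners [[436.0, 129.0], [605.0, 115.0], [617.0, 242.0], [451.0, 260.0]]
plate top [(array([591.94501746, 256.16002436,  98.81846924]), np.float64(7.508052107218012)), (array([579.24097506, 166.79417938,  97.7237701 ]), np.float64(11.736087441617345))]
on z100 scene [594.99856465 258.10516913 100.        ] [584.3906527  169.42590536 100.        ]  top [588.85736535 253.46316395 100.        ] [574.53977311 162.5326739  100.        ] [572.64845718 105.70476948  46.        ]
pin tip (array([ 560.68684139, -220.93245826,  167.78465602]), np.float64(2.872193493266884)) z170 [ 563.3861598  -220.86945828  170.        ] [ 559.59050325 -221.78842944  170.        ]
post top (array([ 655.90248364, -200.81808176,  196.86133867]), np.float64(4.304641309220562)) [ 654.76874596 -202.65023461  196.        ]
tcp [ 292.8 -608.   229. ] yaw 25.72 d(tool mm) [ 604.9 -605.6  -30.4] twist -1.012 F [-0.03 -0.15 -0.02] w 92.99255226631644 t 0.1
```

Call:
move_arm(
  deltas=[
    [0.45,[0.625,-0.62,-0.03],-1.013],
    [0.45,[0.625,-0.62,-0.03],-1.013],
    [0.45,[0.625,-0.62,-0.03],-1.013],
    [0.45,[0.625,-0.62,-0.03],-1.013],
    [0.45,[0.625,-0.62,-0.03],-1.013],
    [0.45,[0.625,-0.62,-0.03],-1.013],
    [0.45,[0.625,-0.62,-0.03],-1.013],
    [0.45,[0.625,-0.62,-0.03],-1.013],
  ],
)

```text
t: 0.9
eef_pos: [426.5, -229.4, 243.2]
tool_rot: [0.0, 0.743, 0.669, 0.0]
force: [0.7, -0.4, 0.6]
width: 42.3
gripper_force: 0.0
```

```bash
python3 -c "
from h import *
delta([587,223,260],83.8)"
```

```text
tcp [ 426.5 -229.4  243.2] yaw 83.99 d(tool mm) [466.7 112.3 -16.7] twist 0.0033 F [ 0.74 -0.36  0.56] w 42.26672239779846 t 0.9
```

Call:
move_arm(
  deltas=[
    [0.45,[0.45,0.112,-0.015],0.003],
    [0.45,[0.45,0.112,-0.015],0.003],
    [0.45,[0.45,0.112,-0.015],0.003],
    [0.45,[0.45,0.112,-0.015],0.003],
    [0.45,[0.45,0.112,-0.015],0.003],
    [0.45,[0.45,0.112,-0.015],0.003],
    [0.45,[0.45,0.112,-0.015],0.003],
    [0.45,[0.45,0.112,-0.015],0.003],
  ],
)

```text
t: 1.7
eef_pos: [564.8, 146.0, 256.1]
tool_rot: [-0.0, 0.745, 0.667, -0.0]
force: [0.6, -0.7, 0.0]
width: 41.6
gripper_force: 0.0
```

Call:
move_arm(
  deltas=[
    [0.45,[0.045,0.01,0],0],
    [0.45,[0.045,0.01,0],0],
    [0.45,[0.045,0.01,0],0],
    [0.45,[0.045,0.01,0],0],
    [0.45,[0.045,0.01,0],0],
    [0.45,[0.045,0.01,0],0],
    [0.45,[0.045,0.01,0],0],
    [0.45,[0.045,0.01,0],0],
  ],
)

```text
t: 2.5
eef_pos: [579.5, 187.0, 256.4]
tool_rot: [0.0, 0.746, 0.666, 0.0]
force: [-0.1, 0.6, -1.2]
width: 42.1
gripper_force: 0.0
```

```bash
python3 -c "
from h import *
delta([587,223,260],83.8)
import pickle
c=cap('wrist');pickle.dump(c,open('w1.pkl','wb'))
print(-c['view'][:3,:3].T@c['view'][:3,3],c['view'][:3,:3].round(2).tolist(),c['k1'])
cv2.imwrite('pics/w1.png',cv2.resize(c['pixels'][:,:,::-1],(800,600)))"
```

```text
tcp [579.5 187.  256.4] yaw 83.55 d(tool mm) [36.6  3.4 -3.6] twist -0.0044 F [-0.08  0.59 -1.19] w 42.10919808893828 t 2.5
[587.2569507  261.36204717 410.28753933] [[0.99, -0.11, 0.0], [-0.11, -0.96, 0.27], [-0.03, -0.27, -0.96]] 0.007723907702490427
```

View pics/w1.png

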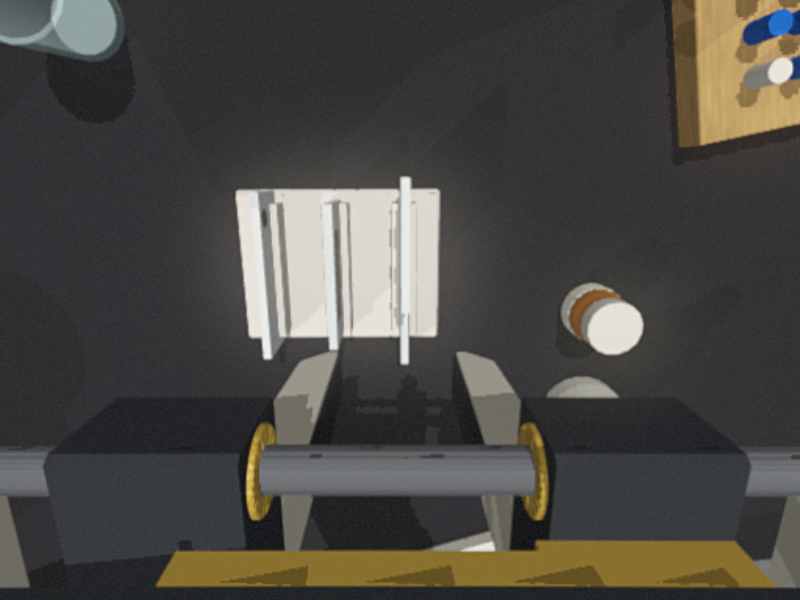

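The wrist picture shows the L-plate's top edge at column 405, running from row 178 (far +y end) to about row 312, with the low arm's near end at row 363. It is parallel to the tool axis.

```bash
python3 -c "
from h import *
import pickle
c=pickle.load(open('w1.pkl','rb'))
g=c['pixels'].min(2)
for y in range(105,240,10): 
  r=np.where(g[y,245:275]>205)[0]+245; print(y,r.min() if len(r) else 0,r.max() if len(r) else 0,end='; ')
print()
s=.64
P=[onz(c,405*s,178*s,100),onz(c,405*s,312*s,100),onz(c,404*s,363*s,46)]
print(np.round(P,1)); d=P[0]-P[1]; print(np.hypot(*d[:2]),np.degrees(np.arctan2(d[1],d[0])),np.hypot(*(P[0]-P[2])[:2]))
"
```

```text
105 0 0; 115 257 261; 125 245 274; 135 245 274; 145 245 274; 155 245 274; 165 245 274; 175 245 274; 185 246 274; 195 245 274; 205 245 272; 215 257 260; 225 257 260; 235 0 0; 
[[592.4 256.5 100. ]
 [582.8 168.3 100. ]
 [576.5 108.3  46. ]]
88.74182405412199 83.81280758890517 149.07839389115824
```

Call:
move_arm(
  deltas=[
    [0.45,[0.038,0.005,0.03],-0.004],
    [0.45,[0.038,0.005,0.08],-0.004],
    [0.45,[0.038,0.005,0.12],-0.004],
    [0.45,[0.038,0.005,0.12],-0.004],
    [0.45,[0.038,0.005,0.12],-0.004],
    [0.45,[0.038,0.005,0.12],-0.004],
    [0.45,[0.038,0.005,0.12],-0.004],
    [0.45,[0.038,0.005,0.12],-0.004],
  ],
)

```text
t: 3.35
eef_pos: [589.3, 224.7, 138.0]
tool_rot: [0.0, 0.744, 0.668, 0.001]
force: [-0.4, -0.5, 0.3]
width: 41.9
gripper_force: 0.0
```

```bash
python3 -c "
from h import *
delta([588.9,224.2,80],83.8)"
```

```text
tcp [589.3 224.7 138. ] yaw 83.8 d(tool mm) [-0.6 -0.5 58. ] twist 0.0001 F [-0.44 -0.55  0.27] w 41.93282570442854 t 3.35
```

Call:
move_arm(
  deltas=[
    [0.45,[0,-0.0005,0.03],0],
    [0.45,[0,-0.0005,0.057],0],
    [0.45,[0,-0.0005,0.057],0],
    [0.45,[0,-0.0005,0.057],0],
    [0,[0,-0.0005,0.057],0],
    [0,[0,-0.0005,0.057],0],
    [0,[0,-0.0005,0.057],0],
    [0,[0,-0.0005,0.057],0],
  ],
  grip_force=45,
)

```text
t: 4.15
eef_pos: [588.5, 224.7, 79.8]
tool_rot: [0.0, 0.744, 0.668, 0.0]
force: [-0.5, -0.3, 0.1]
width: 14.5
gripper_force: 0.0
```

Call:
move_arm(
  deltas=[
    [0,[0,0,0],0],
    [0,[0,0,0],0],
    [0,[0,0,0],0],
    [0,[0,0,-0.01],0],
    [0,[0,0,-0.02],0],
    [0,[0,0,-0.03],0],
    [0,[0,0,-0.03],0],
    [0,[0,0,-0.03],0],
  ],
)

```text
t: 4.95
eef_pos: [588.2, 224.7, 109.3]
tool_rot: [-0.0, 0.744, 0.668, 0.0]
force: [-0.1, -0.2, -2.5]
width: 5.7
gripper_force: 45.0
```

```bash
python3 -c "
from h import *
s=bot.get_state();print(s['ft_torque'],s['gripper_force'])
delta([588.9,224.2,270],83.8)"
```

```text
[-0.04781516 -0.01841452 -0.01586725] 44.98919069985277
tcp [588.2 224.7 109.3] yaw 83.82 d(tool mm) [  -0.4    0.8 -160.7] twist 0.0003 F [-0.09 -0.2  -2.51] w 5.6643128857813885 t 4.95
```

Call:
move_arm(
  deltas=[
    [0,[0,0,-0.045],0],
    [0,[0,0,-0.09],0],
    [0,[0,0,-0.135],0],
    [0,[0,0,-0.18],0],
    [0,[-0.04,0,-0.18],-0.05],
    [0,[-0.085,0,-0.18],-0.1],
    [0,[-0.13,0,-0.18],-0.15],
    [0,[-0.175,0,-0.18],-0.2],
  ],
  grip_force=60,
)

```text
t: 5.75
eef_pos: [568.8, 49.2, 288.6]
tool_rot: [-0.0, 0.673, 0.74, -0.0]
force: [1.1, -0.3, -1.1]
width: 5.6
gripper_force: 60.0
```

```bash
python3 -c "
from h import *
delta([534,-289,290],102.5)"
```

```text
tcp [568.8  49.2 288.6] yaw 95.42 d(tool mm) [-333.4  -66.6   -1.4] twist -0.1235 F [ 1.12 -0.32 -1.1 ] w 5.64247418125513 t 5.75
```

Call:
move_arm(
  deltas=[
    [0,[-0.045,-0.009,0],-0.03],
    [0,[-0.09,-0.018,0],-0.06],
    [0,[-0.135,-0.027,0],-0.09],
    [0,[-0.18,-0.036,0],-0.123],
    [0,[-0.225,-0.045,0],-0.123],
    [0,[-0.27,-0.054,0],-0.123],
    [0,[-0.31,-0.063,0],-0.123],
    [0,[-0.333,-0.067,0],-0.123],
  ],
)

```text
t: 6.55
eef_pos: [532.3, -289.7, 288.3]
tool_rot: [-0.001, 0.628, 0.778, -0.0]
force: [1.0, 1.0, -2.2]
width: 5.6
gripper_force: 60.0
```

Call:
move_arm(
  deltas=[
    [0,[0,0,0],0],
    [0,[0,0,0],0],
    [0,[0,0,0],0],
    [0,[0,0,0],0],
    [0,[0,0,0],0],
    [0,[0,0,0],0],
    [0,[0,0,0],0],
    [0,[0,0,0],0],
  ],
)

```text
t: 7.35
eef_pos: [533.3, -287.0, 289.2]
tool_rot: [0.0, 0.627, 0.779, 0.0]
force: [0.1, 0.2, -1.6]
width: 5.7
gripper_force: 60.0
```

```bash
python3 -c "
from h import *
delta([534,-289,290],102.5)
import pickle
c=cap('wrist');pickle.dump(c,open('w2.pkl','wb'))
cv2.imwrite('pics/w2.png',cv2.resize(c['pixels'][:,:,::-1],(800,600)))"
```

```text
tcp [ 533.3 -287.   289.2] yaw 102.33 d(tool mm) [-2.1  0.2 -0.8] twist -0.003 F [ 0.13  0.19 -1.57] w 5.7293823478888335 t 7.35
```

View pics/w2.png

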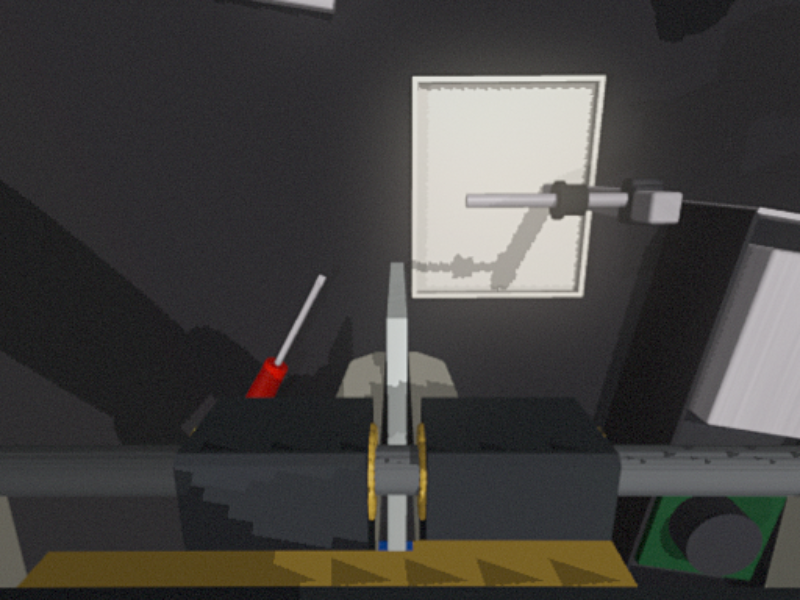

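The wrist picture shows the pin level in the image, with its tip at (466,201) and the collar at (552–590,200). The held plate's top-edge end is at (397,318) and the post top is around (657,207).

```bash
python3 - <<'E'
from h import *
import pickle
c=pickle.load(open('w2.pkl','rb')); a,b=pickle.load(open("ab.pkl","rb"))
s=bot.get_state();R=toolR(s);T=s["eef_pos"]
# plate end face: predicted vs seen
for n,q in (("top end",[33,0,-20]),("bottom end",[33,0,70])):
    print(n,proj(c,T+R@np.array(q,float))/.64)
o=-c["view"][:3,:3].T@c["view"][:3,3]; print("cam in tool",R.T@(o-T))
G=cv2.cvtColor(c["pixels"],cv2.COLOR_RGB2GRAY).astype(float)
# pin centreline: subpixel edges (pin is greyer than tray)
for u in range(302,350,6):
    col=G[118:140,u]; g=np.diff(col); i,j=g.argmin(),g.argmax(); print(u,118+i+.5,118+j+.5,end=" | ")
print(); print(G[128,288:310].astype(int))
A=cv2.cvtColor(a["pixels"],cv2.COLOR_RGB2GRAY); print(A[212:224,184:198])
for z in (166,170,174):
    p=onz(c,298.5,128.3,z);q=onz(c,350,128.3,z); d=q-p
    print(z,p.round(1),(R.T@(p-T)).round(1),np.degrees(np.arctan2(d[1],d[0])), "scene px of tip",proj(a,p),"root",proj(a,p+90*d/np.linalg.norm(d)))
print("tri",tri(a,(190,217.3),c,(298.5,128.3)))
E
```

```text
top end [397.9949789  318.00673781]
bottom end [397.34083257 261.86889046]
cam in tool [  75.0354074    -0.49418869 -153.94473246]
302 123.5 132.5 | 308 123.5 132.5 | 314 122.5 132.5 | 320 123.5 132.5 | 326 122.5 132.5 | 332 123.5 132.5 | 338 123.5 132.5 | 344 122.5 132.5 | 
[216 216 217 217 216 217 218 219 220 203 146 183 198 200 197 199 198 199
 196 198 197 197]
[[ 43  42  43  42  43  42  43  43  42  42  42  40  41  41]
 [ 44  45  43  43  44  45  45  45  43  41  43  43  42  44]
 [ 43  43  42  44  48  64  71  64  53  46  42  43  42  43]
 [ 43  42  42  47  70 105 125 115  90  65  51  46  43  43]
 [ 41  42  44  53  93 147 174 170 146 113  84  64  51  45]
 [ 41  42  44  57  99 153 184 192 188 167 141 111  83  61]
 [ 43  43  45  54  84 126 158 179 189 193 186 167 141 111]
 [ 43  42  42  46  61  87 115 140 161 179 192 192 187 167]
 [ 44  41  43  42  48  58  71  91 114 139 162 180 191 193]
 [ 42  43  43  43  42  44  49  56  71  91 114 140 163 181]
 [ 43  44  43  42  41  42  43  44  49  55  73  91 117 141]
 [ 43  43  42  42  42  43  42  44  42  45  48  57  73  95]]
166 [ 559.6 -221.2  166. ] [ 58.7  39.7 123.2] 12.264280802061478 scene px of tip [189.05964356 217.71154204] root [221.03528955 234.55125893]
170 [ 559.  -221.1  170. ] [ 58.9  39.2 119.2] 12.264280802061473 scene px of tip [188.73028573 216.3243983 ] root [220.78510807 233.15130524]
174 [ 558.4 -221.   174. ] [ 59.2  38.6 115.2] 12.264280802061506 scene px of tip [188.39904302 214.92947728] root [220.53344461 231.74318401]
tri (array([ 560.05318828, -220.18646824,  166.55652567]), np.float64(2.233248470289921))
```

Call:
move_arm(
  deltas=[
    [0,[0.04,0,0.03],0],
    [0,[0.08,0,0.06],0],
    [0,[0.125,0,0.094],0],
    [0,[0.125,0,0.094],0],
    [0,[0.125,0.03,0.094],0],
    [0,[0.125,0.05,0.094],0],
    [0,[0.125,0.064,0.094],0],
    [0,[0.125,0.064,0.094],0],
  ],
)

```text
t: 8.2
eef_pos: [570.2, -151.2, 195.1]
tool_rot: [-0.0, 0.627, 0.779, -0.0]
force: [-0.1, 0.1, -2.2]
width: 5.8
gripper_force: 60.0
```

Call:
move_arm(
  deltas=[
    [0,[0,0,0],0],
    [0,[0,0,0],0],
    [0,[0,0,0],0],
    [0,[0,0,0],0],
    [0,[0,0,0],0],
    [0,[0,0,0],0],
    [0,[0,0,0],0],
    [0,[0,0,0],0],
  ],
)

```text
t: 9.0
eef_pos: [569.1, -151.3, 195.2]
tool_rot: [-0.0, 0.627, 0.779, 0.0]
force: [-0.0, -0.2, -2.3]
width: 6.0
gripper_force: 60.0
```

```bash
python3 - <<'E'
from h import *
for _ in range(3): delta([533.3,-287,195],102.3)
s=bot.get_state();R=toolR(s);print(s["ft_torque"])
a=cap("scene");import pickle;pickle.dump(a,open("a2.pkl","wb"))
cv2.imwrite("pics/s2.png",cv2.resize(a["pixels"][160:310,140:290][:,:,::-1],(600,600),interpolation=cv2.INTER_CUBIC))
E
```

```text
tcp [ 569.1 -151.3  195.2] yaw 102.32 d(tool mm) [-124.9  -64.     0.2] twist 0.0003 F [-0.   -0.21 -2.26] w 5.9542060379503505 t 9.0
tcp [ 569.1 -151.3  195.2] yaw 102.32 d(tool mm) [-124.9  -64.     0.2] twist 0.0003 F [-0.   -0.21 -2.26] w 5.9542060379503505 t 9.0
tcp [ 569.1 -151.3  195.2] yaw 102.32 d(tool mm) [-124.9  -64.     0.2] twist 0.0003 F [-0.   -0.21 -2.26] w 5.9542060379503505 t 9.0
[ 0.007818   -0.073592   -0.05615638]
```

View pics/s2.png

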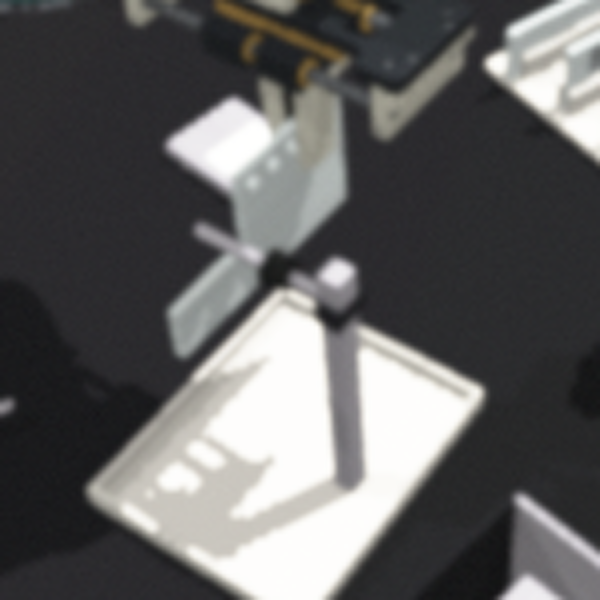

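The picture shows the pin (tip at (200,228)) passing through the plate's notch above the low arm, clear of it. Next I raise the plate to feel for the pin.

Call:
move_arm(
  deltas=[
    [0,[0,0,-0.0005],0],
    [0,[0,0,-0.001],0],
    [0,[0,0,-0.0015],0],
    [0,[0,0,-0.002],0],
    [0,[0,0,-0.0025],0],
    [0,[0,0,-0.003],0],
    [0,[0,0,-0.003],0],
    [0,[0,0,-0.003],0],
  ],
)

```text
t: 9.85
eef_pos: [569.1, -151.3, 197.9]
tool_rot: [-0.0, 0.627, 0.779, -0.0]
force: [1.0, -1.8, -6.8]
width: 6.0
gripper_force: 60.0
```

Call:
move_arm(
  deltas=[
    [0,[0,0,-0.0002],0],
    [0,[0,0,-0.0004],0],
    [0,[0,0,-0.0006],0],
    [0,[0,0,-0.0008],0],
    [0,[0,0,-0.001],0],
    [0,[0,0,-0.001],0],
    [0,[0,0,-0.001],0],
    [0,[0,0,-0.001],0],
  ],
)

```text
t: 10.65
eef_pos: [569.0, -151.3, 198.8]
tool_rot: [-0.0, 0.627, 0.779, -0.0]
force: [1.6, -4.2, -15.8]
width: 5.9
gripper_force: 60.0
```

Call:
move_arm(
  deltas=[
    [0,[0,0,0.001],0],
    [0,[0,0,0.0022],0],
    [0,[0,0,0.0022],0],
    [0,[0,0,0.0022],0],
    [0,[0,0,0.0022],0],
    [0,[0,0,0.0022],0],
    [0,[0,0,0.0022],0],
    [0,[0,0,0.0022],0],
  ],
)

```text
t: 11.45
eef_pos: [569.3, -151.3, 197.3]
tool_rot: [0.0, 0.627, 0.779, 0.0]
force: [0.3, -0.2, -2.7]
width: 5.6
gripper_force: 60.0
```

Call:
move_arm(
  deltas=[
    [0,[0,0,-0.0003],0],
    [0,[0,0,-0.0006],0],
    [0,[0,0,-0.0009],0],
    [0,[0,0,-0.0009],0],
    [0,[0,0,-0.0009],0],
    [0,[0,0,-0.0009],0],
    [0,[0,0,-0.0009],0],
    [0,[0,0,-0.0009],0],
  ],
)

```text
t: 12.25
eef_pos: [569.1, -151.3, 197.8]
tool_rot: [-0.0, 0.627, 0.779, -0.0]
force: [0.3, -1.1, -6.2]
width: 5.5
gripper_force: 60.0
```

```bash
python3 -c "
from h import *
delta([569.1,-151.3,197.45],102.3);print(bot.get_state()['ft_torque'])"
```

```text
tcp [ 569.1 -151.3  197.8] yaw 102.32 d(tool mm) [ 0.  -0.   0.4] twist 0.0004 F [ 0.26 -1.11 -6.16] w 5.477441821986764 t 12.25
[ 0.05629776 -0.10969678  0.03102368]
```

Call:
move_arm(
  deltas=[
    [0,[0,0,0.001],0],
    [0,[0,0,0.0025],0],
    [0,[-0.001,0,0.0025],0],
    [0,[-0.002,0,0.0025],0],
    [0,[-0.003,0,0.0025],0],
    [0,[-0.003,0,0.0025],0],
    [0,[-0.003,0,0.0025],0],
    [0,[-0.003,0,0.0025],0],
  ],
)

```text
t: 13.05
eef_pos: [569.8, -154.2, 195.4]
tool_rot: [0.0, 0.627, 0.779, 0.0]
force: [-0.2, 0.6, -2.5]
width: 5.6
gripper_force: 60.0
```

Call:
move_arm(
  deltas=[
    [0,[-0.0002,0,0],0],
    [0,[-0.0004,0,0],0],
    [0,[-0.0006,0,0],0],
    [0,[-0.0008,0,0],0],
    [0,[-0.001,0,0],0],
    [0,[-0.001,0,0],0],
    [0,[-0.001,0,0],0],
    [0,[-0.001,0,0],0],
  ],
)

```text
t: 13.85
eef_pos: [570.0, -155.2, 195.4]
tool_rot: [0.0, 0.627, 0.779, 0.0]
force: [0.2, 0.2, -1.3]
width: 5.4
gripper_force: 60.0
```

```bash
python3 -c "
from h import *
delta([569.1,-151.3,195.2],102.3);print(bot.get_state()['ft_torque'])"
```

```text
tcp [ 570.  -155.2  195.4] yaw 102.32 d(tool mm) [ 4.  -0.   0.2] twist 0.0003 F [ 0.2   0.24 -1.32] w 5.43206418642456 t 13.85
[ 0.04318217 -0.06897307  0.04497359]
```

No contact after 4 mm, so I continue.

Call:
move_arm(
  deltas=[
    [0,[-0.0003,0,0],0],
    [0,[-0.0006,0,0],0],
    [0,[-0.0009,0,0],0],
    [0,[-0.001,0,0],0],
    [0,[-0.001,0,0],0],
    [0,[-0.001,0,0],0],
    [0,[-0.001,0,0],0],
    [0,[-0.001,0,0],0],
  ],
)

```text
t: 14.65
eef_pos: [570.2, -156.1, 195.4]
tool_rot: [-0.0, 0.627, 0.779, 0.0]
force: [-0.3, 3.0, -2.0]
width: 5.5
gripper_force: 60.0
```

```bash
python3 -c "
from h import *
delta([569.1,-151.3,195.2],102.3);print(bot.get_state()['ft_torque'])"
```

```text
tcp [ 570.2 -156.1  195.4] yaw 102.32 d(tool mm) [ 5.  -0.   0.2] twist 0.0004 F [-0.27  2.95 -1.99] w 5.4839779880919854 t 14.65
[ 0.4208173   0.01766579 -0.02801264]
```

Contact is about 4.6 mm in. I retract off the pin and line hole_b up, by −32.6 mm in tool x and +36 mm in tool z from here.

Call:
move_arm(
  deltas=[
    [0,[0.002,0,0],0],
    [0,[0.002,-0.02,0],0],
    [0,[0.002,-0.04,0],0],
    [0,[0.002,-0.042,0],0],
    [0,[-0.018,-0.042,0.018],0],
    [0,[-0.0326,-0.042,0.036],0],
    [0,[-0.0326,-0.042,0.036],0],
    [0,[-0.0326,-0.042,0.036],0],
  ],
)

```text
t: 15.45
eef_pos: [536.3, -196.9, 159.5]
tool_rot: [-0.0, 0.627, 0.779, -0.0]
force: [-0.8, -0.0, -0.2]
width: 5.6
gripper_force: 60.0
```

Call:
move_arm(
  deltas=[
    [0,[0,0.004,0],0],
    [0,[0,0.008,0],0],
    [0,[0,0.011,0],0],
    [0,[0,0.011,0],0],
    [0,[0,0.011,0],0],
    [0,[0,0.011,0],0],
    [0,[0,0.011,0],0],
    [0,[0,0.011,0],0],
  ],
)

```text
t: 16.25
eef_pos: [546.8, -194.7, 159.4]
tool_rot: [-0.0, 0.627, 0.779, 0.0]
force: [0.1, -0.0, -1.5]
width: 5.5
gripper_force: 60.0
```

```bash
python3 - <<'E'
from h import *
s=bot.get_state();R=toolR(s)
delta([570.2,-156.1,195.4],102.3)
import pickle
pickle.dump(cap("scene"),open("a3.pkl","wb"))
a=pickle.load(open("a3.pkl","rb"))
cv2.imwrite("pics/s3.png",cv2.resize(a["pixels"][170:270,150:250][:,:,::-1],(600,600),interpolation=cv2.INTER_CUBIC))
E
```

```text
tcp [ 546.8 -194.7  159.4] yaw 102.31 d(tool mm) [ 32.7  31.1 -36. ] twist 0.0002 F [ 0.09 -0.01 -1.53] w 5.456549508151396 t 16.25
```

View pics/s3.png

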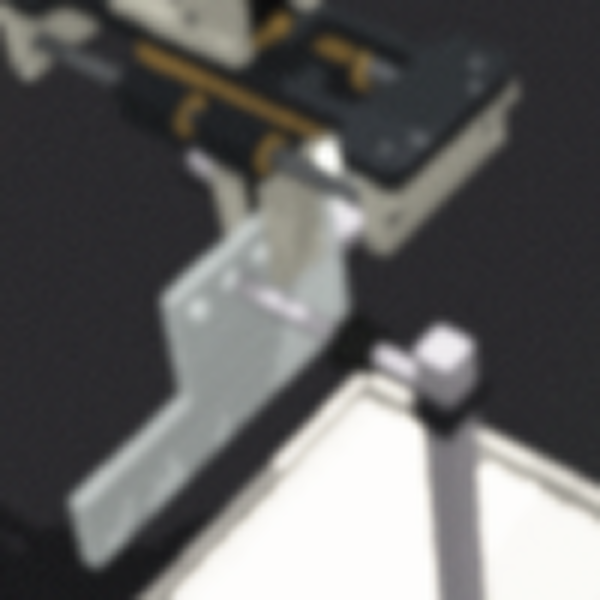

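The picture shows hole_b at about (228,281), in line with the pin axis (tip at about (250,288)). I advance gently.

Call:
move_arm(
  deltas=[
    [0,[0,0.0006,0],0],
    [0,[0,0.0012,0],0],
    [0,[0,0.0018,0],0],
    [0,[0,0.0024,0],0],
    [0,[0,0.003,0],0],
    [0,[0,0.0036,0],0],
    [0,[0,0.004,0],0],
    [0,[0,0.004,0],0],
  ],
)

```text
t: 17.1
eef_pos: [550.8, -193.8, 159.4]
tool_rot: [0.0, 0.627, 0.779, 0.0]
force: [0.1, -0.1, -1.6]
width: 5.9
gripper_force: 60.0
```

Call:
move_arm(
  deltas=[
    [0,[0,0.0002,0],0],
    [0,[0,0.0004,0],0],
    [0,[0,0.0006,0],0],
    [0,[0,0.0008,0],0],
    [0,[0,0.001,0],0],
    [0,[0,0.001,0],0],
    [0,[0,0.001,0],0],
    [0,[0,0.001,0],0],
  ],
)

```text
t: 17.9
eef_pos: [551.8, -193.6, 159.4]
tool_rot: [-0.0, 0.627, 0.779, 0.0]
force: [0.1, 0.5, -2.7]
width: 5.4
gripper_force: 60.0
```

Call:
move_arm(
  deltas=[
    [0,[0,0.0003,0],0],
    [0,[0,0.0006,0],0],
    [0,[0,0.0009,0],0],
    [0,[0,0.0012,0],0],
    [0,[0,0.0015,0],0],
    [0,[0,0.0015,0],0],
    [0,[0,0.0015,0],0],
    [0,[0,0.0015,0],0],
  ],
)

```text
t: 18.7
eef_pos: [553.2, -193.3, 159.4]
tool_rot: [-0.0, 0.627, 0.779, 0.0]
force: [-0.6, -1.1, -2.0]
width: 5.7
gripper_force: 60.0
```

Call:
move_arm(
  deltas=[
    [0,[0,0.0003,0],0],
    [0,[0,0.0006,0],0],
    [0,[0,0.0009,0],0],
    [0,[0,0.0012,0],0],
    [0,[0,0.0015,0],0],
    [0,[0,0.0015,0],0],
    [0,[0,0.0015,0],0],
    [0,[0,0.0015,0],0],
  ],
)

```text
t: 19.5
eef_pos: [554.7, -192.9, 159.4]
tool_rot: [-0.0, 0.627, 0.779, 0.0]
force: [-0.0, -0.3, -1.6]
width: 5.3
gripper_force: 60.0
```

Call:
move_arm(
  deltas=[
    [0,[0,0.0015,0],0],
    [0,[0,0.003,0],0],
    [0,[0,0.0045,0],0],
    [0,[0,0.006,0],0],
    [0,[0,0.0075,0],0],
    [0,[0,0.009,0],0],
    [0,[0,0.01,0],0],
    [0,[0,0.01,0],0],
  ],
)

```text
t: 20.3
eef_pos: [564.6, -190.8, 159.4]
tool_rot: [-0.0, 0.627, 0.779, -0.0]
force: [-1.2, 0.2, -2.5]
width: 5.2
gripper_force: 60.0
```

Call:
move_arm(
  deltas=[
    [0,[0,0.003,0],0],
    [0,[0,0.006,0],0],
    [0,[0,0.009,0],0],
    [0,[0,0.012,0],0],
    [0,[0,0.015,0],0],
    [0,[0,0.018,0],0],
    [0,[0,0.02,0],0],
    [0,[0,0.02,0],0],
  ],
)

```text
t: 21.1
eef_pos: [584.2, -186.5, 159.3]
tool_rot: [-0.0, 0.627, 0.779, -0.0]
force: [0.6, -0.7, -2.0]
width: 5.8
gripper_force: 60.0
```

```bash
python3 -c "
from h import *
delta([554.7,-192.9,159.4],102.3);print(bot.get_state()['ft_torque'])"
```

```text
tcp [ 584.2 -186.5  159.3] yaw 102.32 d(tool mm) [  0.  -30.2  -0.1] twist 0.0004 F [ 0.61 -0.66 -2.05] w 5.802379333870207 t 21.1
[ 0.01280366 -0.06927402 -0.01969204]
```

Call:
move_arm(
  deltas=[
    [0,[0,0.002,0],0],
    [0,[0,0.004,0],0],
    [0,[0,0.006,0],0],
    [0,[0,0.008,0],0],
    [0,[0,0.01,0],0],
    [0,[0,0.012,0],0],
    [0,[0,0.014,0],0],
    [0,[0,0.014,0],0],
  ],
)

```text
t: 21.9
eef_pos: [597.9, -183.5, 159.3]
tool_rot: [-0.0, 0.627, 0.779, -0.0]
force: [-0.5, -0.0, -1.3]
width: 5.5
gripper_force: 60.0
```

Call:
move_arm(
  deltas=[
    [0,[0,0.0015,0],0],
    [0,[0,0.003,0],0],
    [0,[0,0.0045,0],0],
    [0,[0,0.006,0],0],
    [0,[0,0.0075,0],0],
    [0,[0,0.009,0],0],
    [0,[0,0.01,0],0],
    [0,[0,0.01,0],0],
  ],
)

```text
t: 22.7
eef_pos: [607.6, -181.4, 159.4]
tool_rot: [0.0, 0.627, 0.779, 0.0]
force: [-1.6, 0.7, -0.9]
width: 5.8
gripper_force: 60.0
```

```bash
python3 -c "
from h import *
delta([554.7,-192.9,159.4],102.3);s=bot.get_state();print(s['ft_torque'],toolR(s).T@s['force'])"
```

```text
tcp [ 607.6 -181.4  159.4] yaw 102.32 d(tool mm) [  0.  -54.2  -0. ] twist 0.0004 F [-1.56  0.69 -0.91] w 5.825335603316201 t 22.7
[ 0.0709448   0.32242118 -0.01932685] [ 1.00377592 -1.37929582  0.90787005]
```

Call:
move_arm(
  deltas=[
    [0,[0,0.001,0],0],
    [0,[0,0.002,0],0],
    [0,[0,0.003,0],0],
    [0,[0,0.004,0],0],
    [0,[0,0.005,0],0],
    [0,[0,0.006,0],0],
    [0,[0,0.007,0],0],
    [0,[0,0.007,0],0],
  ],
)

```text
t: 23.5
eef_pos: [614.5, -179.9, 159.4]
tool_rot: [0.0, 0.627, 0.779, 0.0]
force: [-3.0, 1.3, -1.8]
width: 5.5
gripper_force: 60.0
```

```bash
python3 -c "
from h import *
delta([554.7,-192.9,159.4],102.3);s=bot.get_state();print(s['ft_torque'],toolR(s).T@s['force'])"
```

```text
tcp [ 614.5 -179.9  159.4] yaw 102.32 d(tool mm) [  0.1 -61.2   0. ] twist 0.0004 F [-3.05  1.3  -1.75] w 5.4630563676414265 t 23.5
[ 0.14906457  0.33656375 -0.08388749] [ 1.91610785 -2.70208655  1.74976695]
```

Call:
move_arm(
  deltas=[
    [0,[0,0.0006,0],0],
    [0,[0,0.0012,0],0],
    [0,[0,0.0018,0],0],
    [0,[0,0.0024,0],0],
    [0,[0,0.003,0],0],
    [0,[0,0.0036,0],0],
    [0,[0,0.004,0],0],
    [0,[0,0.004,0],0],
  ],
)

```text
t: 24.3
eef_pos: [618.3, -179.1, 159.4]
tool_rot: [0.0, 0.627, 0.779, 0.0]
force: [-4.4, 1.4, -1.0]
width: 5.6
gripper_force: 60.0
```

Call:
move_arm(
  deltas=[
    [0,[0,0.0003,0],0],
    [0,[0,0.0006,0],0],
    [0,[0,0.0009,0],0],
    [0,[0,0.0012,0],0],
    [0,[0,0.0012,0],0],
    [0,[0,0.0012,0],0],
    [0,[0,0.0012,0],0],
    [0,[0,0.0012,0],0],
  ],
)

```text
t: 25.1
eef_pos: [619.4, -178.8, 159.4]
tool_rot: [0.0, 0.627, 0.779, 0.0]
force: [-4.2, 0.7, -0.2]
width: 5.3
gripper_force: 60.0
```

Depth is about 68 mm and the force is steady near 4 N, which is collar friction. I continue in small steps until I feel the stop.

Call:
move_arm(
  deltas=[
    [0,[0,0.0003,0],0],
    [0,[0,0.0006,0],0],
    [0,[0,0.0009,0],0],
    [0,[0,0.0012,0],0],
    [0,[0,0.0012,0],0],
    [0,[0,0.0012,0],0],
    [0,[0,0.0012,0],0],
    [0,[0,0.0012,0],0],
  ],
)

```text
t: 25.9
eef_pos: [620.6, -178.5, 159.4]
tool_rot: [0.0, 0.627, 0.779, 0.0]
force: [-2.9, 1.4, -1.6]
width: 5.7
gripper_force: 60.0
```

Call:
move_arm(
  deltas=[
    [0,[0,0.0003,0],0],
    [0,[0,0.0006,0],0],
    [0,[0,0.0009,0],0],
    [0,[0,0.0012,0],0],
    [0,[0,0.0012,0],0],
    [0,[0,0.0012,0],0],
    [0,[0,0.0012,0],0],
    [0,[0,0.0012,0],0],
  ],
)

```text
t: 26.7
eef_pos: [621.8, -178.3, 159.4]
tool_rot: [0.0, 0.627, 0.779, 0.0]
force: [-3.3, 2.1, -2.1]
width: 5.5
gripper_force: 60.0
```

Call:
move_arm(
  deltas=[
    [0,[0,0.0003,0],0],
    [0,[0,0.0006,0],0],
    [0,[0,0.0009,0],0],
    [0,[0,0.0012,0],0],
    [0,[0,0.0012,0],0],
    [0,[0,0.0012,0],0],
    [0,[0,0.0012,0],0],
    [0,[0,0.0012,0],0],
  ],
)

```text
t: 27.5
eef_pos: [622.9, -178.1, 159.4]
tool_rot: [0.0, 0.627, 0.779, 0.0]
force: [-3.7, 1.9, -1.1]
width: 5.3
gripper_force: 60.0
```

Call:
move_arm(
  deltas=[
    [0,[0,0.0003,0],0],
    [0,[0,0.0006,0],0],
    [0,[0,0.0009,0],0],
    [0,[0,0.0012,0],0],
    [0,[0,0.0012,0],0],
    [0,[0,0.0012,0],0],
    [0,[0,0.0012,0],0],
    [0,[0,0.0012,0],0],
  ],
)

```text
t: 28.3
eef_pos: [623.2, -178.0, 159.3]
tool_rot: [-0.001, 0.627, 0.779, -0.001]
force: [-13.4, 1.8, 3.2]
width: 5.7
gripper_force: 60.0
```

That is the hard stop: 13 N, with no further travel. I relieve the push, lower about 1 mm so the pin carries the plate, then open.

Call:
move_arm(
  deltas=[
    [0,[0,-0.0004,0],0],
    [0,[0,-0.0009,0],0],
    [0,[0,-0.0009,0],0],
    [0,[0,-0.0009,0.0003],0],
    [0,[0,-0.0009,0.0006],0],
    [0,[0,-0.0009,0.0009],0],
    [0,[0,-0.0009,0.0009],0],
    [0,[0,-0.0009,0.0009],0],
  ],
)

```text
t: 29.1
eef_pos: [623.1, -178.3, 158.7]
tool_rot: [0.0, 0.627, 0.779, -0.0]
force: [-6.1, 0.2, 0.1]
width: 5.5
gripper_force: 60.0
```

Call:
move_arm(
  deltas=[
    [0,[0,-0.0003,0],0],
    [0,[0,-0.0005,0],0],
    [0,[0,-0.0005,0],0],
    [0,[0,-0.0005,0],0],
    [0.08,[0,-0.0005,0],0],
    [0.12,[0,-0.0005,0],0],
    [0.16,[0,-0.0005,0],0],
    [0.2,[0,-0.0005,0],0],
  ],
  grip_force=6,
)

```text
t: 29.9
eef_pos: [622.8, -178.1, 158.6]
tool_rot: [0.0, 0.627, 0.779, 0.0]
force: [0.6, 0.1, 0.2]
width: 17.5
gripper_force: 0.0
```

Call:
move_arm(
  deltas=[
    [0.25,[0,0,0],0],
    [0.25,[0,0,0],0],
    [0.25,[0,0,0],0],
    [0.25,[0,0,0],0],
    [0.25,[0,0,0],0],
    [0.25,[0,0,0],0],
    [0.25,[0,0,0],0],
    [0.25,[0,0,0],0],
  ],
)

```text
t: 30.7
eef_pos: [622.7, -178.1, 158.5]
tool_rot: [0.0, 0.627, 0.779, 0.0]
force: [0.4, -0.1, 0.1]
width: 23.6
gripper_force: 0.0
```

```bash
python3 - <<'E'
from h import *
delta([623,-178.3,280])
a=cap("scene")
cv2.imwrite("pics/s4.png",cv2.resize(a["pixels"][160:310,140:290][:,:,::-1],(600,600),interpolation=cv2.INTER_CUBIC))
E
```

```text
tcp [ 622.7 -178.1  158.5] yaw 102.32 d(tool mm) [  -0.3    0.2 -121.5] twist None F [ 0.42 -0.14  0.13] w 23.565179172858297 t 30.7
```

View pics/s4.png

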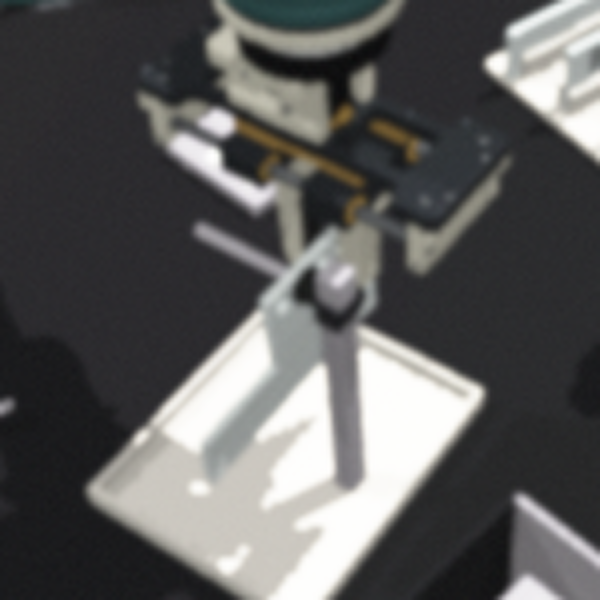

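The picture shows the plate hanging on the pin against the collar at the post, from (210,470) to (375,300), with the fingers open either side of it. I retreat straight up.

Call:
move_arm(
  deltas=[
    [0.25,[0,0,-0.01],0],
    [0.25,[0,0,-0.02],0],
    [0.25,[0,0,-0.035],0],
    [0.25,[0,0,-0.06],0],
    [0.25,[0,0,-0.09],0],
    [0.25,[0,0,-0.12],0],
    [0.25,[0,0,-0.12],0],
    [0.25,[0,0,-0.12],0],
  ],
)

```text
t: 31.55
eef_pos: [622.9, -178.2, 280.1]
tool_rot: [0.001, 0.627, 0.779, 0.0]
force: [1.6, 0.6, -0.8]
width: 23.0
gripper_force: 0.0
```

Call:
move_arm(
  deltas=[
    [0.25,[0,-0.03,0],0],
    [0.25,[0,-0.06,0],0],
    [0.25,[0,-0.1,0],0],
    [0.25,[0,-0.1,0],0],
    [0.25,[0,-0.1,0],0],
    [0.25,[0,-0.1,0],0],
    [0.25,[0,-0.1,0],0],
    [0.25,[0,-0.1,0],0],
  ],
)

```text
t: 32.35
eef_pos: [525.6, -199.2, 278.0]
tool_rot: [-0.0, 0.627, 0.779, -0.0]
force: [0.0, 0.1, 0.0]
width: 23.2
gripper_force: 0.0
```

```bash
python3 - <<'E'
from h import *
a=cap("scene"); b=cap("wrist")
A=cv2.resize(a["pixels"][190:300,150:260],(500,500),interpolation=cv2.INTER_CUBIC)
B=cv2.resize(b["pixels"][50:300,250:500],(300,300))
o=np.zeros((500,800,3),np.uint8);o[:,:500]=A;o[:300,500:]=B
cv2.imwrite("pics/s5.png",o[:,:,::-1])
E
```

```text
(no output)
```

View pics/s5.png

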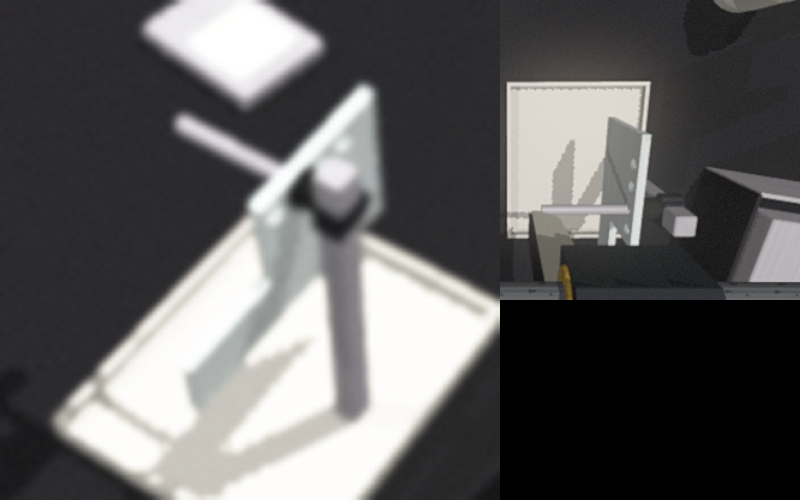

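The picture shows the plate hanging free by hole_b, its top edge running from (255,207) to (370,92). I let it settle, then check that it is level and still before handing in.

Call:
move_arm(
  deltas=[
    [0.25,[0,0,0],0],
    [0.25,[0,0,0],0],
    [0.25,[0,0,0],0],
    [0.25,[0,0,0],0],
    [0.25,[0,0,0],0],
    [0.25,[0,0,0],0],
    [0.25,[0,0,0],0],
    [0.25,[0,0,0],0],
  ],
)

```text
t: 33.25
eef_pos: [525.0, -199.5, 278.5]
tool_rot: [0.0, 0.627, 0.779, 0.0]
force: [0.3, -0.4, -0.4]
width: 23.6
gripper_force: 0.0
```

Call:
move_arm(
  deltas=[
    [0.25,[0,0,0],0],
    [0.25,[0,0,0],0],
    [0.25,[0,0,0],0],
    [0.25,[0,0,0],0],
    [0.25,[0,0,0],0],
    [0.25,[0,0,0],0],
    [0.25,[0,0,0],0],
    [0.25,[0,0,0],0],
  ],
)

```text
t: 34.05
eef_pos: [525.0, -199.4, 278.5]
tool_rot: [-0.0, 0.627, 0.779, 0.0]
force: [-0.1, -0.2, 1.0]
width: 23.2
gripper_force: 0.0
```

```bash
python3 - <<'E'
from h import *
a=cap("scene"); f=lambda x:x["pixels"][200:300,180:250].astype(int)
yaw=np.radians(12.3);sx=np.array([np.cos(yaw),np.sin(yaw),0]);sy=np.array([-np.sin(yaw),np.cos(yaw),0])
H=np.array([622.8,-178.1,158.5])-28*sy; H[2]+=8   # hole_b
for tilt in(-.09,0,.09):
    c,s=np.cos(tilt),np.sin(tilt)
    P=lambda y,z:proj(a,H+3*sx+sy*((y-14)*c-(z-78)*s)+np.array([0,0,1])*((y-14)*s+(z-78)*c)).round(1)
    print(tilt,P(-15,90),P(75,90),P(-75,0))
print("seen",(255/4.545+150,207/4.545+190),(370/4.545+150,92/4.545+190),(195/4.545+150,405/4.545+190))
for _ in range(3):
    b=cap("scene"); print("motion",np.abs(cv2.GaussianBlur(f(a).astype(np.float32),(0,0),2)-cv2.GaussianBlur(f(b).astype(np.float32),(0,0),2)).max())
E
```

```text
-0.09 [206.7 234.9] [231.8 211.9] [190.  280.9]
0 [206.5 236. ] [231.5 210.5] [192.4 280.9]
0.09 [206.3 237.2] [231.1 209.1] [195.  280.5]
seen (206.1056105610561, 235.54455445544554) (231.4081408140814, 210.24202420242025) (192.9042904290429, 279.1089108910891)
motion 0.86411667
motion 0.9928436
motion 0.8159447
```

It is level and still, so I hand the job in.

```bash
python3 -c "
from rig import bot
print(bot.job_done())"
```

```text
the job is handed in; nothing more can be done
None
```

The L-plate hangs by hole_b, level and still by the last camera check, with the collar pushed to its hard stop, and I handed the job in at about 34 s; no verdict was returned.

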